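Lock off the test manifold's valve

ROBOT

A 7-joint arm with a two-finger parallel gripper is mounted at the origin on the work surface. World frame = base frame: x ahead of the robot, y to its left, z up, the work surface at z = 0. Lengths are in m, angles in rad, forces in N, time in s.
With the tool pointing down it reaches from about 0.4 to 0.925 m from the base axis. Payload 4.1 kg.
Tool frame: the origin (TCP) lies between the finger pads; the fingertips stand 22 mm ahead of it and the grasp point (between the pads) lies 3 mm ahead of it; x points along the fingers, y is the direction in which the jaws open and shut, and the axes are right-handed (so a half turn about x gives the same grasp; the last joint's range is limited). The gripper opens to 85 mm and grips with 20 to 120 N. Pads are 22 mm wide; open, the fingers measure 114 mm over their backs; the gripper's body (76 mm by 85 mm) begins 54 mm behind the grasp point. The pads swing forward as they close: fully open they stand 13 mm farther back than shut.
Start: joints at [-1.407, 0.398, 0.045, 1.537, -0.019, 1.207, -0.051], TCP at [0.169, 0.628, 0.253] pointing down, gripper open.
Joint ranges: [-2.82, 2.82], [-0.49, 2.23], [-1.37, 1.46], [0, 2.46], [-1.36, 4.5], [0.23, 2], [-2.94, 2.94]. Speed limits (rad/s): [2.57, 2.57, 3.14, 3.14, 3.14, 3.14, 3.14].

INTERFACE

Orientations are given as a rotation vector (axis times angle).
In Python, from station import env gives the robot as it stands. The module is installed in compiled form; this text tells all that it offers.
- The arm moves only by the shell command python3 -m inch 'ROWS' [OPENING] [FORCE]. ROWS is JSON, a list of rows, each an object of numbers: "tx", "ty", "tz": the shift along the tool's x, y, z in mm; "ax", "ay", "az": the turn, a rotation vector about the tool's x, y, z in rad. In form: [{"tx": .., "ty": .., "tz": .., "ax": .., "ay": .., "az": ..}, ...]. A call has 1 to 12 rows; each row is the pose to reach, as a shift and turn from the pose measured when the call began, along the tool's axes at that moment; what a row does not reach only later rows make up. A row lasts 1/12 s, in which the tool goes at most 41.7 mm and 7.16 degrees, less where a joint would pass 70% of its speed; a pose out of reach is approached as far as the arm can. A call with a gripper value outside its range is refused whole. OPENING is the opening, from 0 (shut) to 1 (fully open), set as the call begins (- or left out, the last holds). The fingers move at their own pace and stop on an object; FORCE is the grip in N (left out, the last holds). Time passes only in rows, so rows that repeat a pose let the fingers close. It gives the time, the measured TCP pose, the force and the opening at its end, in the units of the state.
- env.sense(): the state, without advancing time (a new reading comes with each control period).
- env.snapshot(name): name is "scene" or "top" or "wrist"; returns (picture, depth): 420x560x3 uint8, red, green, blue; 420x560 float32, m along the optical axis (not along the pixel's ray), 0 where there is no reading.
- env.get_calibration(name): a dict with "K" (3x3 intrinsics, pixels), "origin" and "rotation" of the camera in the world. Camera axes: x right, y up, looking along -z (the intrinsics and any distortion apply to the point x, -y, -z); pixel columns grow to the right and rows downward; lengths in m; the calibration is good to about 2 mm. The wrist camera is an equidistant fisheye: a pixel r from the principal point sees the ray r / f radians off the axis. A picture is of the moment at which its call begins: read the wrist's pose just before it. get_calibration takes no time and is no camera call; for the wrist camera it gives the pose at the moment of the call.
- env.close_job(): hands the job in, once; it reports no verdict.
The state is a dict: "time_s": time; "q": joint angles; "joint_velocities": joint speeds; "effort": joint torques, N m; "eef_pos": TCP position; "eef_rot": TCP orientation; "ft_force": force on the tool from outside, world axes, zero at the start; "torque": the same for the moment, N m; "width": finger opening in m.
Only numpy, scipy, OpenCV 4.12 (cv2) and the standard library are available. Lean on these libraries where they do the work, as an engineer would, in place of code of your own. Each camera call takes 0.05 s, during which the arm holds its last target. There are 200 camera calls.

TASK

Lock off the manifold: turn the yellow-sleeved valve lever all the way shut against its stop, then swing the red padlock's open shackle round until its free leg stands over the hole in the lever, and push the shackle down through the lever into the padlock, feeling for the pawl, until it clicks and stays down by itself. Push gently, no harder than it takes to make it click, let go, and leave everything else on the bench where it is.

Things in the scene. Friction and masses are not known exactly. Their poses are not given: they have to be found in the camera images.
- station: Test manifold on a grey skid 300 x 380 x 10 mm, fixed: blue pipe along its y at 58 mm height, flanges (92 mm wide) at y -172 and +190 mm, ball valve in the middle, dial gauge at x 57, y -85 mm (145 mm high), red padlock in a steel pocket on the near side. Origin on the bench under the valve stem (the lever's vertical pivot axis); x away from the robot at yaw 0, y left, z up.
- lever_turn (a joint): Angle of the valve lever about the stem, rad. 0 = open (along the station's +y, over the pipe), growing counter-clockwise seen from above to 1.571 = shut, at a hard stop (along the station's -x, across the padlock). It stays where it is left; turning it takes about 3 N at the yellow sleeve.
- lever: Flat steel lever blade 22 mm wide, 5 mm thick (height 108 to 113 mm), running along its own +y from the stem to a yellow sleeve 24 mm wide, 9 mm thick (height 106 to 115 mm) from 118 to 165 mm out. A round 14 mm padlock hole goes through the blade 85 mm out. Origin on the stem axis at the blade's underside.
- lever_tip (a point): Middle of the yellow sleeve, 142 mm out from the stem, height 110.5 mm.
- lever_hole (a point): Centre of the lever's padlock hole, on the blade's upper face (height 113 mm). With the lever shut it stands 8 mm above lock_hole.
- lock: Red padlock body 28 x 64 x 62 mm (x, y, z), upright and fixed in its pocket, upper face at height 105 mm, 3 mm below the shut lever. Origin: centre of its underside, axes as the station's. In its upper face: heel hole (y -22 mm) in which the shackle slides and turns, and toe hole (y +22 mm, 13 mm wide) with a hidden spring pawl inside. More than 20 N from the shackle damages it.
- lock_hole (a point): Mouth of the toe hole, in the padlock's upper face.
- lock_heel (a point): Axis of the shackle's heel leg, at the padlock's upper face.
- shackle: Bright steel U-shaped shackle of 10 mm round bar, open: heel leg in the padlock, toe leg hanging free 44 mm from it; upper side of the bow 198 mm above the bench when fully up, straight over its middle 22 mm. Origin on the heel axis, at height 105 mm when fully up; its own +y points from heel to toe.
- shackle_bow (a point): Middle of the bow, on the bar's centre line, 22 mm from the heel axis, height 193 mm when fully up; the place to pinch (10 mm thick) or to press.
- shackle_toe (a point): Lowest point of the toe's tapered nose (4 mm wide at the tip, 10 mm above 6 mm), 44 mm from the heel axis, 14 mm above the padlock's upper face when fully up (6 mm above the shut lever's blade, 4 mm above its sleeve).
- shackle_swing (a joint): Turn of the shackle about its heel leg, rad. 0 = toe straight over lock_hole; growing counter-clockwise seen from above as the toe swings away towards the station's -x and beyond. It turns past 0 both ways with a little friction (0.03 N m), with no stop or click at 0; it can be turned only while the toe is out of the lever.
- shackle_press (a joint): Push-down of the shackle, m. 0 = up; a spring lifts it with 2 to 7 N. Toe enters the lever at 0.006, the lock at 0.014. It meets the pawl (8 to 13 N in all, then gives way) at 0.019 to 0.036 and clicks 12 mm further on, at 0.032 to 0.048: locks differ, it cannot be seen. A hard stop follows under 2 mm after the click. Clicked, it stays down; if not, it springs up.
- wrench_a: 200 mm steel combination spanner lying flat on the bench; origin under its middle. Not part of the job: leave it where it is.
- screwdriver: 210 mm screwdriver with blue handle lying on the bench; origin under its middle. Not part of the job: leave it where it is.
- grease_tin: round green-banded jar, 72 mm wide, 75 mm high; origin at its foot. Not part of the job: leave it where it is.
- valve_cap: blue valve cap, 60 mm wide, 68 mm high; origin at its foot. Not part of the job: leave it where it is.
- valve_disc: brass valve disc, 44 mm wide, 22 mm high, on the skid; origin at its foot. Not part of the job: leave it where it is.
- spare_lock: closed blue padlock, body 45 x 40 x 20 mm, lying on the skid; origin under its body. Not part of the job: leave it where it is.
- flange_nut: steel flange nut, 34 mm wide, 16 mm high, on the skid; origin at its foot. Not part of the job: leave it where it is.

How it is judged:
By the outcome, as a careful person would: the job done as asked, in the order asked, and still so for the second after the job is handed in, with the robot touching nothing.
It also fails if it takes over 56 s, if anything falls off the work surface, if the arm or the gripper's body presses on something with over 40 N, if the wrist force passes 120 N, or if a joint passes its speed limit or range.

## Working session

There is one attempt and no reset: what is moved stays moved. The work goes in short steps, Python scripts to look and compute and a shell command to move; the robot and the scene stay as the last step left them, time stands still between calls to the robot, and variables do not carry over. Pictures are saved under pics/ and viewed, about 8 in all and at most 12, crops included, and the job is handed in when it is done.

```bash
mkdir -p pics; cat > h.py <<'E'
import numpy as np, cv2
from station import env
from scipy.spatial.transform import Rotation as R
def snap(n,f):
    s=env.sense(); c=env.get_calibration(n); p,d=env.snapshot(n)
    np.savez('pics/'+f,p=p,d=d,K=c['K'],o=c['origin'],r=c['rotation'])
    cv2.imwrite('pics/%s.png'%f,p[:,:,::-1]); return p,d
def crop(f,u0,v0,u1,v1,k,out):
    p=np.load('pics/%s.npz'%f)['p'][v0:v1,u0:u1,::-1]
    cv2.imwrite('pics/%s.png'%out,cv2.resize(p,None,fx=k,fy=k,interpolation=cv2.INTER_CUBIC))
def pt(f,u,v,z=None):
    a=np.load('pics/%s.npz'%f);K=a['K'];d=a['d'][int(round(v)),int(round(u))]
    x=(u-K[0,2])/K[0,0];y=(v-K[1,2])/K[1,1]
    ray=a['r']@np.array([x,-y,-1.])
    if z is not None: return a['o']+ray*(z-a['o'][2])/ray[2]
    return a['o']+ray*d
def proj(f,P):
    a=np.load('pics/%s.npz'%f);K=a['K'];c=a['r'].T@(np.array(P)-a['o'])
    return K[0,2]+K[0,0]*c[0]/-c[2],K[1,2]-K[1,1]*c[1]/-c[2]
def st():
    s=env.sense();print({k:np.round(s[k],4).tolist() for k in ('time_s','q','eef_pos','eef_rot','ft_force','torque','width')})
    return s
E
python3 - <<'E'
from h import *
s=st();print(R.from_rotvec(s['eef_rot']).as_matrix().round(3))
for n in('scene','top'):
    snap(n,n+'0');c=env.get_calibration(n);print(n,c)
a=cv2.imread('pics/scene0.png');b=cv2.imread('pics/top0.png')
cv2.imwrite('pics/both.png',np.hstack([a,b])[:, :, :] if 0 else cv2.resize(np.vstack([a,b]),None,fx=.7,fy=.7))
E
```

```text
{'time_s': 0.0, 'q': [-1.407, 0.3992, 0.0451, 1.5379, -0.0187, 1.2069, -0.0507], 'eef_pos': [0.1687, 0.6271, 0.2522], 'eef_rot': [0.2047, 1.5611, -0.2078], 'ft_force': [-0.6156, 0.1809, 0.5365], 'torque': [0.0526, -0.0212, -0.0054], 'width': 0.0856}
[[-0.     0.26   0.966]
 [-0.002  0.966 -0.26 ]
 [-1.    -0.002  0.   ]]
scene {'K': array([[393.40841869,   0.        , 274.34390208],
       [  0.        , 393.40841869, 211.26568788],
       [  0.        ,   0.        ,   1.        ]]), 'origin': array([1.18491423, 0.05640646, 0.88294265]), 'rotation': array([0.59027409, 0.64545095, 1.55943177])}
top {'K': array([[385.52006178,   0.        , 276.3907479 ],
       [  0.        , 385.52006178, 208.61869321],
       [  0.        ,   0.        ,   1.        ]]), 'origin': array([0.21424613, 0.01155375, 1.25570961]), 'rotation': array([ 0.16290491, -0.1761272 , -1.61166228])}
```

View pics/top0.png

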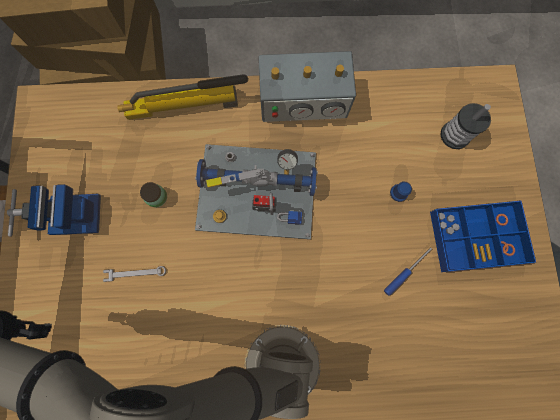

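View pics/scene0.png

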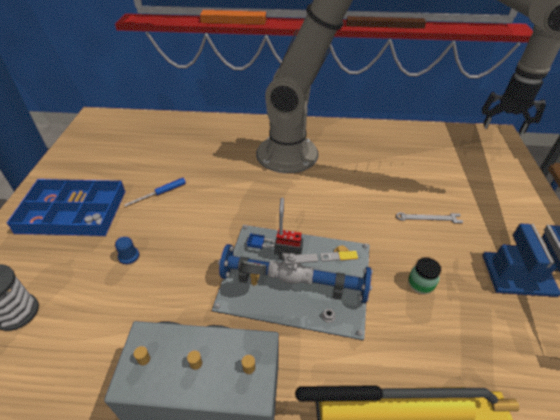

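The top view shows the station at about (257,190), with the lever pointing left (sleeve near 213,182) and the padlock at (263,201). I'll enlarge both views next.

```bash
sed -i "s/r=c\['rotation'\])/r=R.from_rotvec(c['rotation']).as_matrix())/" h.py
python3 - <<'E'
from h import *
for n in('scene0','top0'):
    a=dict(np.load('pics/%s.npz'%n)); a['r']=R.from_rotvec(a['r']).as_matrix(); np.savez('pics/'+n,**a)
crop('top0',185,135,330,245,5,'a');crop('scene0',210,190,380,340,4,'b')
a=cv2.imread('pics/a.png');b=cv2.imread('pics/b.png')
E
```

```text
(no output)
```

View pics/a.png

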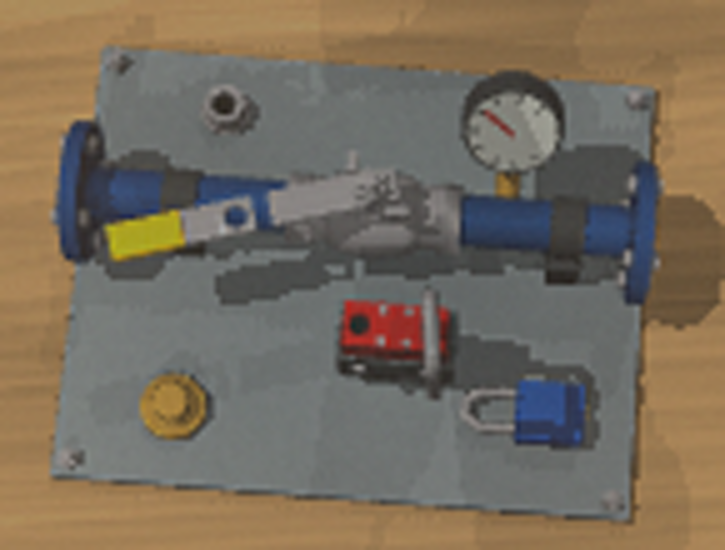

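View pics/b.png

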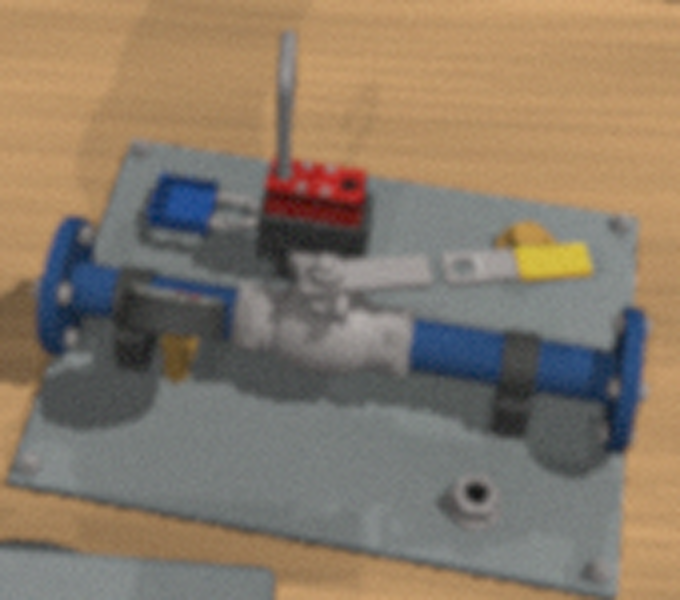

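The top crop shows the lever's sleeve at (145,235), its hole at (237,217) and the stem at about (385,190). The toe hole is at (358,325), and the shackle at (430,295–395) has its toe swung toward −x.

```bash
python3 - <<'E'
from h import *
f=lambda u,v,z:pt('top0',185+u/5,135+v/5,z).round(4)
g=lambda u,v,z:pt('scene0',210+u/4,190+v/4,z).round(4)
T=[f(107,45,.01),f(657,88,.01),f(632,520,.01),f(52,477,.01)]
S=[g(640,213,.01),g(618,597,.01),g(8,485,.01),g(135,143,.01)]
print('skid top',*T);print('skid scene',*S)
for n,a in(('T',T),('S',S)):
    print(n,'centre',np.mean(a,0))
e=T[0]-T[1]; e2=T[3]-T[2]; print('yaw',[np.arctan2(-x[0],x[1]) for x in (e,e2,S[1]-S[2],S[0]-S[3])])
for nm,a,b,z in(('toehole',(358,325),(349,184),.105),('sleeve',(145,235),(554,261),.115),('sleeveend',(107,240),(590,259),.115),('leverhole',(237,217),(464,265),.113),('stem?',(385,190),(322,275),.125),('bow top side',(430,340),(288,35),.198)):
    print(nm,f(*a,z),g(*b,z))
d=np.load('pics/top0.npz')
print([pt('top0',185+u/5,135+v/5).round(4) for u,v in((430,300),(430,320),(430,345),(430,370),(430,385),(145,235),(358,345))])
E
```

```text
skid top [0.7233 0.2234 0.01  ] [ 0.6745 -0.1514  0.01  ] [ 0.3789 -0.1144  0.01  ] [0.4251 0.2621 0.01  ]
skid scene [0.4279 0.2688 0.01  ] [0.728  0.2299 0.01  ] [ 0.6838 -0.1439  0.01  ] [ 0.389  -0.1048  0.01  ]
T centre [0.55045  0.054925 0.01    ]
S centre [0.557175 0.0625   0.01    ]
yaw [np.float64(-0.12947440374745042), np.float64(-0.12209876922084258), np.float64(-0.11769853186461245), np.float64(-0.10374820812627757)]
toehole [0.4945 0.0552 0.105 ] [0.5006 0.0577 0.105 ]
sleeve [0.5551 0.1834 0.115 ] [0.5624 0.1868 0.115 ]
sleeveend [0.553  0.2068 0.115 ] [0.559  0.2091 0.115 ]
leverhole [0.5646 0.1269 0.113 ] [0.5685 0.1315 0.113 ]
stem? [0.5739 0.0347 0.125 ] [0.5928 0.0445 0.125 ]
bow top side [0.4613 0.0115 0.198 ] [0.4602 0.0138 0.198 ]
[array([0.4846, 0.0104, 0.1975]), array([0.4729, 0.0109, 0.1977]), array([0.4584, 0.0116, 0.1979]), array([0.4454, 0.0123, 0.1914]), array([0.4427, 0.0127, 0.1631]), array([0.5555, 0.1836, 0.1138]), array([0.4836, 0.0559, 0.0979])]
```

```bash
cat >> h.py <<'E'
# station estimate
YAW=-.12; HOLE=np.array([.4975,.0565])
X=np.array([np.cos(YAW),np.sin(YAW)]); Y=np.array([-X[1],X[0]])
STEM=HOLE+.085*X; HEEL=HOLE-.044*Y
def go(p,ang=None,s=None,show=True):
    """tool shift/turn to TCP p, tool pointing down, tool -z at world angle ang (deg)"""
    s=s or env.sense();M=R.from_rotvec(s['eef_rot'])
    t=M.inv().apply(np.array(p)-s['eef_pos'])*1000; w=np.zeros(3)
    if ang is not None:
        a=np.radians(ang); z=-np.array([np.cos(a),np.sin(a),0]); x=np.array([0,0,-1.]); y=np.cross(z,x)
        w=(M.inv()*R.from_matrix(np.c_[x,y,z])).as_rotvec()
    if show: print(np.round(p,3),ang,'t',t.round(0).astype(int).tolist(),'a',w.round(3).tolist())
    return t,w
E
python3 - <<'E'
from h import *
go([.592,.186,.252],195); go([.38,.4,.252],180)
E
```

```text
[0.592 0.186 0.252] 195 t [1, -316, 523] a [-0.524, -0.0, 0.002]
[0.38  0.4   0.252] 180 t [1, -165, 263] a [-0.263, -0.0, 0.002]
```

```bash
python3 -m inch '[{"tx":0,"ty":-80,"tz":130,"ax":-0.13},{"ty":-165,"tz":263,"ax":-0.26},{"ty":-165,"tz":263,"ax":-0.26},{"ty":-165,"tz":263,"ax":-0.26},{"ty":-165,"tz":263,"ax":-0.26},{"ty":-165,"tz":263,"ax":-0.26},{"ty":-165,"tz":263,"ax":-0.26},{"ty":-165,"tz":263,"ax":-0.26},{"ty":-165,"tz":263,"ax":-0.26}]' 0 30
python3 - <<'E'
from h import *
st(); go([.592,.186,.252],195)
E
```

```text
{'time_s': 0.1, 'q': [-1.407, 0.3991, 0.045, 1.5378, -0.0187, 1.2069, -0.0507], 'eef_pos': [0.1687, 0.6272, 0.2524], 'eef_rot': [0.2048, 1.5611, -0.2076], 'ft_force': [-0.3278, 1.1268, 0.2924], 'torque': [0.0238, -0.0361, 0.0417], 'width': 0.0853}
[0.592 0.186 0.252] 195 t [1, -316, 523] a [-0.524, -0.0, 0.002]$[0]: bad value
```

```bash
python3 -m inch '[{"tx":0,"ty":-80,"tz":130,"ax":-0.13,"ay":0,"az":0},{"tx":0,"ty":-165,"tz":263,"ax":-0.26,"ay":0,"az":0},{"tx":0,"ty":-165,"tz":263,"ax":-0.26,"ay":0,"az":0},{"tx":0,"ty":-165,"tz":263,"ax":-0.26,"ay":0,"az":0},{"tx":0,"ty":-165,"tz":263,"ax":-0.26,"ay":0,"az":0},{"tx":0,"ty":-165,"tz":263,"ax":-0.26,"ay":0,"az":0},{"tx":0,"ty":-165,"tz":263,"ax":-0.26,"ay":0,"az":0},{"tx":0,"ty":-165,"tz":263,"ax":-0.26,"ay":0,"az":0}]' 0 30
python3 - <<'E'
from h import *
st(); go([.592,.186,.252],195)
E
```

```text
time_s: 0.77
eef_pos: [0.3842, 0.3936, 0.2525]
eef_rot: [0.004, 1.569, -0.012]
ft_force: [0.7, -0.2, 0.4]
width: 0.0004
{'time_s': 0.7667, 'q': [-0.9982, 0.2234, 0.142, 1.7801, -0.0298, 1.1432, 0.7131], 'eef_pos': [0.3842, 0.3936, 0.2525], 'eef_rot': [0.0043, 1.5693, -0.012], 'ft_force': [0.7445, -0.1724, 0.3682], 'torque': [0.0197, -0.0615, -0.0384], 'width': 0.0004}
[0.592 0.186 0.252] 195 t [2, -205, 210] a [-0.272, 0.001, 0.005]
```

```bash
python3 - <<'E'
from h import *
def c(phi,g):
    d=np.radians(phi);e=np.array([np.cos(d),np.sin(d)]);n=np.array([-e[1],e[0]])
    h=11*abs(n@X)+15*abs(n@Y); p=STEM+.14*e-(12+h+g)/1000*n; return [*p,.12]
s=env.sense()
p=c(100.5,14);go([*p[:2],.252],173,s);go(p,173,s)
for phi in (100.5,110,120,130,140,150,160,167,173.1): go(c(phi,0),173,s)
E
```

```text
[0.597 0.191 0.252] 173 t [2, -200, 215] a [0.112, 0.002, 0.005]
[0.597 0.191 0.12 ] 173 t [134, -199, 214] a [0.112, 0.002, 0.005]
[0.583 0.189 0.12 ] 173 t [134, -202, 201] a [0.112, 0.002, 0.005]
[0.561 0.188 0.12 ] 173 t [134, -203, 179] a [0.112, 0.002, 0.005]
[0.538 0.182 0.12 ] 173 t [134, -209, 155] a [0.112, 0.002, 0.005]
[0.515 0.173 0.12 ] 173 t [134, -218, 133] a [0.112, 0.002, 0.005]
[0.494 0.16  0.12 ] 173 t [134, -232, 112] a [0.112, 0.002, 0.005]
[0.476 0.142 0.12 ] 173 t [134, -250, 94] a [0.112, 0.002, 0.005]
[0.46  0.122 0.12 ] 173 t [134, -271, 79] a [0.112, 0.002, 0.005]
[0.452 0.105 0.12 ] 173 t [134, -287, 70] a [0.112, 0.002, 0.005]
[0.446 0.09  0.12 ] 173 t [134, -302, 65] a [0.112, 0.002, 0.005]
```

```bash
python3 -m inch '[{"tx":2,"ty":-100,"tz":107,"ax":0.112,"ay":0,"az":0.005},{"tx":2,"ty":-204,"tz":218,"ax":0.112,"ay":0,"az":0.005},{"tx":2,"ty":-204,"tz":218,"ax":0.112,"ay":0,"az":0.005},{"tx":2,"ty":-204,"tz":218,"ax":0.112,"ay":0,"az":0.005},{"tx":2,"ty":-204,"tz":218,"ax":0.112,"ay":0,"az":0.005},{"tx":2,"ty":-204,"tz":218,"ax":0.112,"ay":0,"az":0.005},{"tx":2,"ty":-204,"tz":218,"ax":0.112,"ay":0,"az":0.005},{"tx":2,"ty":-204,"tz":218,"ax":0.112,"ay":0,"az":0.005},{"tx":2,"ty":-204,"tz":218,"ax":0.112,"ay":0,"az":0.005},{"tx":2,"ty":-204,"tz":218,"ax":0.112,"ay":0,"az":0.005}]'
python3 - <<'E'
from h import *
st(); go([.598,.186,.12],173); snap('top','t1'); crop('t1',185,135,330,245,5,'t1c')
E
```

```text
time_s: 1.6
eef_pos: [0.6001, 0.1866, 0.2511]
eef_rot: [0.098, 1.568, -0.098]
ft_force: [-0.7, 0.2, 1.1]
width: 0.0001
{'time_s': 1.6, 'q': [-0.5993, 0.3741, 0.3045, 1.6007, -0.1184, 1.1846, 1.1763], 'eef_pos': [0.6001, 0.1866, 0.2511], 'eef_rot': [0.0978, 1.5682, -0.0978], 'ft_force': [-0.6517, 0.2148, 1.1183], 'torque': [0.0833, -0.0246, -0.0434], 'width': 0.0001}
[0.598 0.186 0.12 ] 173 t [131, -1, -2] a [-0.002, 0.0, 0.0]
```

View pics/t1c.png

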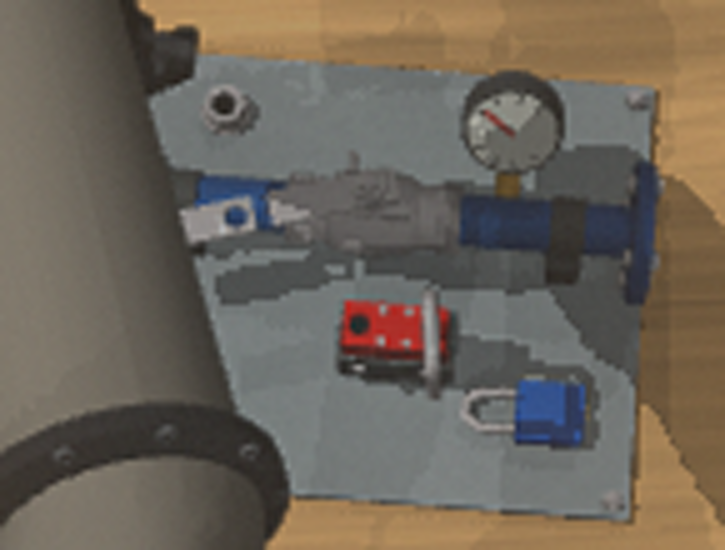

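The arm hides the gripper in the top view. The clearance is calculated, so I'll descend beside the sleeve, checking force.

```bash
python3 -m inch '[{"tx":40,"ty":-1,"tz":0,"ax":0,"ay":0,"az":0},{"tx":75,"ty":-1,"tz":0,"ax":0,"ay":0,"az":0},{"tx":105,"ty":-1,"tz":0,"ax":0,"ay":0,"az":0},{"tx":120,"ty":-1,"tz":0,"ax":0,"ay":0,"az":0},{"tx":131,"ty":-1,"tz":0,"ax":0,"ay":0,"az":0},{"tx":131,"ty":-1,"tz":0,"ax":0,"ay":0,"az":0}]'
python3 - <<'E'
from h import *
def c(phi,g):
    d=np.radians(phi);e=np.array([np.cos(d),np.sin(d)]);n=np.array([-e[1],e[0]])
    h=11*abs(n@X)+15*abs(n@Y); p=STEM+.14*e-(12+h+g)/1000*n; return [*p,.12]
s=st()
for phi in (100.5,110,120,130,140,150,160,167,173.1): go(c(phi,0),173,s)
E
```

```text
time_s: 2.15
eef_pos: [0.5964, 0.1892, 0.1177]
eef_rot: [0.093, 1.574, -0.093]
ft_force: [-0.8, -0.7, -0.1]
width: 0.0001
{'time_s': 2.15, 'q': [-0.5782, 0.5008, 0.2727, 1.7339, -0.1637, 0.9338, 1.2132], 'eef_pos': [0.5964, 0.1892, 0.1177], 'eef_rot': [0.0929, 1.5739, -0.0933], 'ft_force': [-0.8396, -0.6887, -0.1287], 'torque': [0.0213, 0.0159, -0.0225], 'width': 0.0001}
[0.583 0.189 0.12 ] 173 t [-2, -2, -13] a [0.004, -0.005, 0.001]
[0.561 0.188 0.12 ] 173 t [-2, -6, -35] a [0.004, -0.005, 0.001]
[0.538 0.182 0.12 ] 173 t [-2, -14, -57] a [0.004, -0.005, 0.001]
[0.515 0.173 0.12 ] 173 t [-2, -26, -79] a [0.004, -0.005, 0.001]
[0.494 0.16  0.12 ] 173 t [-2, -41, -98] a [0.004, -0.005, 0.001]
[0.476 0.142 0.12 ] 173 t [-2, -61, -114] a [0.004, -0.005, 0.001]
[0.46  0.122 0.12 ] 173 t [-2, -83, -127] a [0.004, -0.005, 0.001]
[0.452 0.105 0.12 ] 173 t [-2, -101, -134] a [0.004, -0.005, 0.001]
[0.446 0.09  0.12 ] 173 t [-2, -116, -137] a [0.004, -0.005, 0.001]
```

```bash
python3 -m inch '[{"tx":0,"ty":-2,"tz":-13,"ax":0,"ay":0,"az":0},{"tx":-1,"ty":-6,"tz":-35,"ax":0,"ay":0,"az":0},{"tx":-1,"ty":-14,"tz":-57,"ax":0,"ay":0,"az":0},{"tx":-1,"ty":-26,"tz":-79,"ax":0,"ay":0,"az":0},{"tx":-1,"ty":-33,"tz":-88,"ax":0,"ay":0,"az":0},{"tx":-1,"ty":-41,"tz":-98,"ax":0,"ay":0,"az":0},{"tx":-1,"ty":-51,"tz":-106,"ax":0,"ay":0,"az":0},{"tx":-1,"ty":-61,"tz":-114,"ax":0,"ay":0,"az":0},{"tx":-1,"ty":-72,"tz":-121,"ax":0,"ay":0,"az":0},{"tx":-1,"ty":-83,"tz":-127,"ax":0,"ay":0,"az":0},{"tx":-1,"ty":-92,"tz":-131,"ax":0,"ay":0,"az":0}]'
python3 - <<'E'
from h import *
s=st(); go([.451,.105,.118],173);go([.446,.09,.118],173)
snap('top','t2'); snap('scene','s2')
crop('t2',185,135,330,245,3,'t2c'); crop('s2',210,150,380,300,3,'s2c')
a=cv2.imread('pics/t2c.png');b=cv2.imread('pics/s2c.png');h=max(a.shape[0],b.shape[0])
P=lambda i:cv2.copyMakeBorder(i,0,h-i.shape[0],0,0,0)
cv2.imwrite('pics/v2.png',cv2.resize(np.hstack([P(a),P(b)]),None,fx=.84,fy=.84))
E
```

```text
time_s: 3.07
eef_pos: [0.4559, 0.1134, 0.1207]
eef_rot: [0.094, 1.571, -0.091]
ft_force: [2.7, 2.8, 1.1]
width: 0.0005
{'time_s': 3.0667, 'q': [-0.6025, 0.246, 0.3073, 2.1005, -0.1051, 0.8103, 1.2215], 'eef_pos': [0.4559, 0.1134, 0.1207], 'eef_rot': [0.0941, 1.5709, -0.0913], 'ft_force': [2.7475, 2.7542, 1.1307], 'torque': [0.3417, -0.5093, 0.0251], 'width': 0.0005}
[0.451 0.105 0.118] 173 t [3, -9, -4] a [0.004, -0.002, -0.002]
[0.446 0.09  0.118] 173 t [3, -24, -7] a [0.004, -0.002, -0.002]
```

View pics/v2.png

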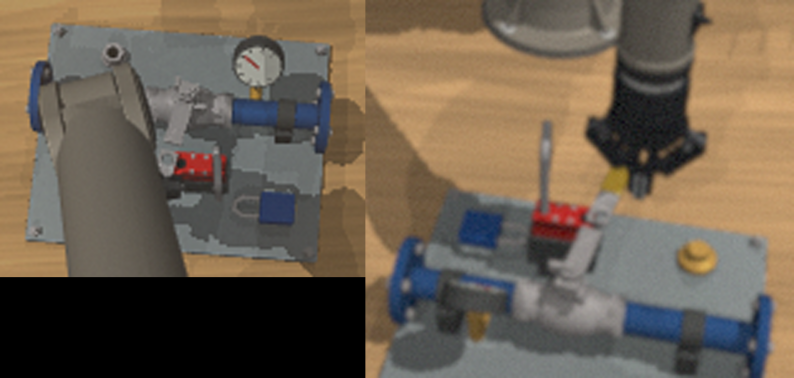

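The lever is nearly shut and following the finger. The gripper's knuckles spread toward the shackle, with about 18 mm of room left, so I'll finish slowly until the stop is felt.

```bash
python3 -m inch '[{"tx":3,"ty":-5,"tz":-2,"ax":0,"ay":0,"az":0},{"tx":3,"ty":-9,"tz":-4,"ax":0,"ay":0,"az":0},{"tx":3,"ty":-13,"tz":-5,"ax":0,"ay":0,"az":0},{"tx":3,"ty":-17,"tz":-6,"ax":0,"ay":0,"az":0},{"tx":3,"ty":-19,"tz":-7,"ax":0,"ay":0,"az":0}]'
python3 -m inch '[{"tx":0,"ty":-2,"tz":0,"ax":0,"ay":0,"az":0},{"tx":0,"ty":-3,"tz":0,"ax":0,"ay":0,"az":0}]'
python3 -m inch '[{"tx":0,"ty":-2,"tz":0,"ax":0,"ay":0,"az":0},{"tx":0,"ty":-3,"tz":0,"ax":0,"ay":0,"az":0}]'
```

```text
time_s: 3.58
eef_pos: [0.4452, 0.0934, 0.1167]
eef_rot: [0.095, 1.575, -0.095]
ft_force: [2.4, 2.2, -0.0]
width: 0.0
time_s: 3.75
eef_pos: [0.4444, 0.0902, 0.1166]
eef_rot: [0.095, 1.576, -0.096]
ft_force: [1.4, 1.7, 1.6]
width: 0.0005
time_s: 3.92
eef_pos: [0.4438, 0.0875, 0.1166]
eef_rot: [0.095, 1.576, -0.095]
ft_force: [0.5, 5.2, 1.0]
width: -0.0003
```

```bash
python3 -m inch '[{"tx":0,"ty":-2,"tz":0,"ax":0,"ay":0,"az":0},{"tx":0,"ty":-3,"tz":0,"ax":0,"ay":0,"az":0}]'
python3 -m inch '[{"tx":0,"ty":-2,"tz":0,"ax":0,"ay":0,"az":0},{"tx":0,"ty":-2,"tz":0,"ax":0,"ay":0,"az":0}]'
python3 - <<'E'
from h import *
s=st();snap('scene','s3');snap('top','t3')
crop('t3',185,135,330,245,3,'t2c'); crop('s3',210,150,380,300,3,'s2c')
a=cv2.imread('pics/t2c.png');b=cv2.imread('pics/s2c.png');h=max(a.shape[0],b.shape[0])
P=lambda i:cv2.copyMakeBorder(i,0,h-i.shape[0],0,0,0)
cv2.imwrite('pics/v3.png',cv2.resize(np.hstack([P(a),P(b)]),None,fx=.84,fy=.84))
E
```

```text
time_s: 4.08
eef_pos: [0.4437, 0.0872, 0.1168]
eef_rot: [0.098, 1.576, -0.092]
ft_force: [1.7, 10.2, -1.3]
width: -0.0001
time_s: 4.25
eef_pos: [0.4437, 0.0873, 0.1168]
eef_rot: [0.099, 1.575, -0.089]
ft_force: [2.1, 6.0, -0.5]
width: 0.0
{'time_s': 4.25, 'q': [-0.5664, 0.2247, 0.3192, 2.1402, -0.1096, 0.7946, 1.2741], 'eef_pos': [0.4437, 0.0873, 0.1168], 'eef_rot': [0.0989, 1.575, -0.0885], 'ft_force': [2.0685, 5.9946, -0.5242], 'torque': [1.3805, -0.3824, -0.0008], 'width': 0.0}
```

The stop is reached: position is blocked at y 0.087 with 6–10 N. I'll back off, go up and look with the wrist camera.

```bash
python3 -m inch '[{"tx":0,"ty":15,"tz":0,"ax":0,"ay":0,"az":0},{"tx":0,"ty":25,"tz":0,"ax":0,"ay":0,"az":0},{"tx":-35,"ty":25,"tz":0,"ax":0,"ay":0,"az":0},{"tx":-75,"ty":25,"tz":0,"ax":0,"ay":0,"az":0},{"tx":-115,"ty":25,"tz":0,"ax":0,"ay":0,"az":0},{"tx":-155,"ty":25,"tz":0,"ax":0,"ay":0,"az":0},{"tx":-180,"ty":0,"tz":0,"ax":0,"ay":0,"az":0},{"tx":-180,"ty":-30,"tz":0,"ax":0,"ay":0,"az":0},{"tx":-180,"ty":-50,"tz":0,"ax":0,"ay":0,"az":0},{"tx":-180,"ty":-50,"tz":0,"ax":0,"ay":0,"az":0}]' 0.5
python3 - <<'E'
from h import *
st();c=env.get_calibration('wrist');print(c, R.from_rotvec(c['rotation']).as_matrix().round(3));snap('wrist','w1');snap('top','t4')
E
```

```text
time_s: 5.18
eef_pos: [0.4378, 0.031, 0.2966]
eef_rot: [0.103, 1.576, -0.096]
ft_force: [-0.8, -0.0, 0.0]
width: 0.0429
{'time_s': 5.1833, 'q': [-0.5676, -0.0271, 0.3972, 1.9521, 0.0051, 1.2205, 1.2721], 'eef_pos': [0.4378, 0.031, 0.2966], 'eef_rot': [0.1027, 1.5757, -0.0961], 'ft_force': [-0.7769, -0.0275, 0.0055], 'torque': [-0.0525, 0.006, 0.0158], 'width': 0.0429}
{'K': array([[325.1922621 ,   0.        , 280.61446687],
       [  0.        , 325.1922621 , 202.07564264],
       [  0.        ,   0.        ,   1.        ]]), 'origin': array([0.35610858, 0.0414105 , 0.41760926]), 'rotation': array([-0.26086853, -0.23448557,  1.43091161])} [[ 0.126 -0.941 -0.314]
 [ 0.992  0.12   0.037]
 [ 0.003 -0.316  0.949]]
```

View pics/w1.png

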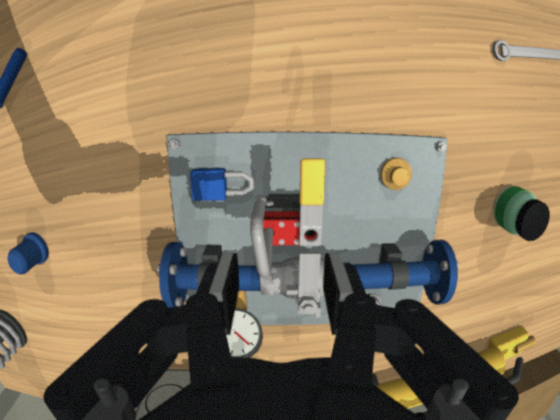

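The wrist view shows the lever shut across the padlock, the lever hole at about (311,236), the sleeve at (312,180) and the shackle bow running from about (258,205) to (265,285). I'll enlarge it.

```bash
cat >> h.py <<'E'
def wpt(f,u,v,z):
    a=np.load('pics/%s.npz'%f);K=a['K'];x=(u-K[0,2])/K[0,0];y=(v-K[1,2])/K[1,1];th=np.hypot(x,y)
    k=np.sin(th)/th; ray=a['r']@np.array([x*k,-y*k,-np.cos(th)])
    return a['o']+ray*(z-a['o'][2])/ray[2]
E
python3 -c "
from h import *
crop('w1',215,150,345,305,4,'w1c')"
```

```text
(no output)
```

View pics/w1c.png

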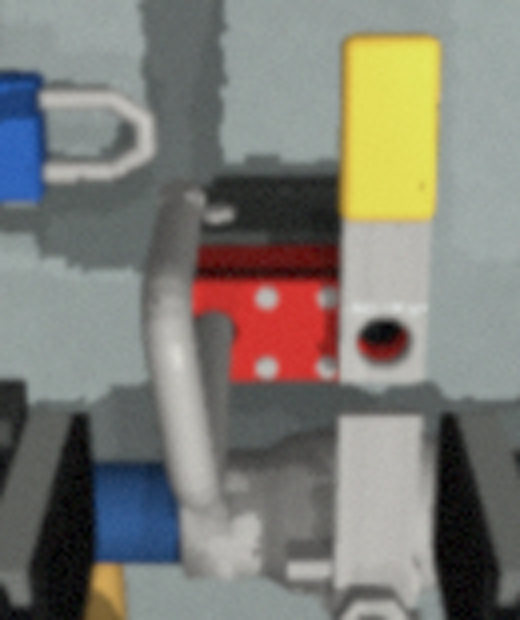

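In the crop, the lever hole is at (383,340), the toe nose at (220,212), the heel's entry near (217,328), and the bow's straight part runs from (167,290) to (195,480).

```bash
python3 - <<'E'
from h import *
f=lambda u,v,z:wpt('w1',215+u/4,150+v/4,z)
hole=f(383,340,.113);toe=f(220,212,.119);heel=f(217,325,.105)
print('hole',hole,'toe',toe,'heel',heel, np.linalg.norm((toe-heel)[:2]),np.linalg.norm((hole-heel)[:2]))
c=[f(*p,.115) for p in((342,37),(440,40),(433,220),(342,218))]
tip=(c[0]+c[1])/2;base=(c[2]+c[3])/2;print('sleeve',tip,base,'mid',np.mean(c,0),np.linalg.norm(tip-base))
d=(base-tip);print('lever yaw',np.arctan2(d[1],d[0]), 'hole->sleeve',np.linalg.norm((np.mean(c,0)-hole)[:2]))
print('bow',[f(*p,.198).round(4) for p in((185,195),(167,290),(175,380),(195,480))])
print('screws',[f(*p,.105).round(4) for p in((265,298),(265,368),(328,298),(328,368))])
v=toe-heel;print('toe ang',np.degrees(np.arctan2(v[1],v[0])))
# top/scene re-reads of shut lever hole by depth
a=np.load('pics/t4.npz');print('proj of hole in top', proj('top0',hole), proj('scene0',[*hole[:2],.105]),proj('top0',[*hole[:2],.105]))
E
```

```text
hole [0.49613528 0.05589443 0.113     ] toe [0.45444602 0.01954202 0.119     ] heel [0.48988559 0.01346468 0.105     ] 0.03595688417980948 0.04288755678055404
sleeve [0.41789196 0.06531833 0.115     ] [0.46281047 0.06000014 0.115     ] mid [0.44035121 0.06265924 0.115     ] 0.045232236811131886
lever yaw -0.11784782830094447 hole->sleeve 0.05619274039383743
bow [array([0.4245, 0.0196, 0.198 ]), array([0.4421, 0.0137, 0.198 ]), array([0.4603, 0.0124, 0.198 ]), array([0.4823, 0.0129, 0.198 ])]
screws [array([0.4839, 0.0269, 0.105 ]), array([0.5039, 0.0244, 0.105 ]), array([0.486 , 0.0431, 0.105 ]), array([0.506, 0.041, 0.105])]
toe ang 170.2693076450667
proj of hole in top (np.float64(256.2239319883551), np.float64(198.8856572799227)) (np.float64(296.61833018286853), np.float64(234.67822880400934)) (np.float64(256.3487056824016), np.float64(199.50489597540687))
```

Hole, heel, yaw (−0.118) and bow direction (about 178°) all agree. Next I'll grip the bow at its middle, with the jaws across the bar.

```bash
cat >> h.py <<'E'
YAW=-.118; HOLE=np.array([.4963,.0559])
X=np.array([np.cos(YAW),np.sin(YAW)]); Y=np.array([-X[1],X[0]])
STEM=HOLE+.085*X; HEEL=HOLE-.044*Y
def bow(deg,r=.022): a=np.radians(deg); return HEEL+r*np.array([np.cos(a),np.sin(a)])
E
python3 - <<'E'
from h import *
print(HEEL)
go([*bow(178),.23],178);go([*bow(178),.197],178)
E
```

```text
[0.49112004 0.01220597]
[0.469 0.013 0.23 ] 178 t [66, -19, 34] a [-0.086, -0.008, -0.006]
[0.469 0.013 0.197] 178 t [99, -19, 34] a [-0.086, -0.008, -0.006]
```

```bash
python3 -m inch '[{"tx":0,"ty":-19,"tz":34,"ax":-0.086,"ay":-0.008,"az":-0.006},{"tx":30,"ty":-19,"tz":34,"ax":-0.086,"ay":-0.008,"az":-0.006},{"tx":52,"ty":-19,"tz":34,"ax":-0.086,"ay":-0.008,"az":-0.006},{"tx":52,"ty":-19,"tz":34,"ax":-0.086,"ay":-0.008,"az":-0.006},{"tx":52,"ty":-19,"tz":34,"ax":-0.086,"ay":-0.008,"az":-0.006}]'
python3 - <<'E'
from h import *
st();go([*bow(178),.197],178);snap('wrist','w2');crop('w2',190,130,370,400,2.2,'w2c')
E
```

```text
time_s: 5.7
eef_pos: [0.4682, 0.0137, 0.2425]
eef_rot: [0.025, 1.574, -0.027]
ft_force: [-0.2, -0.3, 1.1]
width: 0.043
{'time_s': 5.7, 'q': [-0.5296, 0.0855, 0.4353, 1.9733, -0.0395, 1.0949, 1.4598], 'eef_pos': [0.4682, 0.0137, 0.2425], 'eef_rot': [0.0253, 1.5744, -0.0274], 'ft_force': [-0.2046, -0.267, 1.0814], 'torque': [-0.009, -0.0306, 0.0168], 'width': 0.043}
[0.469 0.013 0.197] 178 t [46, -1, 1] a [0.001, -0.004, 0.001]
```

View pics/w2c.png

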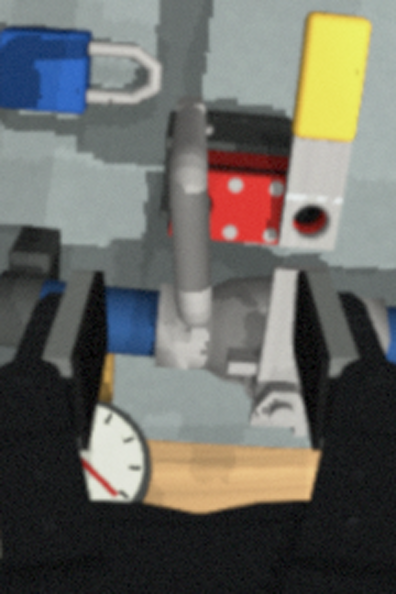

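The bow at (190,230) stands between the pads and in line with them. I'll descend and close.

```bash
python3 -m inch '[{"tx":25,"ty":-1,"tz":1,"ax":0,"ay":-0.004,"az":0},{"tx":46,"ty":-1,"tz":1,"ax":0,"ay":-0.004,"az":0},{"tx":46,"ty":-1,"tz":1,"ax":0,"ay":-0.004,"az":0}]' && python3 -m inch '[{"tx":0,"ty":0,"tz":0,"ax":0,"ay":0,"az":0},{"tx":0,"ty":0,"tz":0,"ax":0,"ay":0,"az":0},{"tx":0,"ty":0,"tz":0,"ax":0,"ay":0,"az":0},{"tx":0,"ty":0,"tz":0,"ax":0,"ay":0,"az":0},{"tx":0,"ty":0,"tz":0,"ax":0,"ay":0,"az":0},{"tx":0,"ty":0,"tz":0,"ax":0,"ay":0,"az":0}]' 0 25
python3 - <<'E'
from h import *
s=st()
for k in np.linspace(178,83.2,15): go([*bow(k),.197],k,s)
E
```

```text
time_s: 6.0
eef_pos: [0.4685, 0.0132, 0.1962]
eef_rot: [0.024, 1.572, -0.026]
ft_force: [-0.3, 0.4, -0.9]
width: 0.043
time_s: 6.5
eef_pos: [0.4693, 0.0128, 0.1971]
eef_rot: [0.025, 1.57, -0.027]
ft_force: [-0.2, -1.3, 3.1]
width: 0.009
{'time_s': 6.5, 'q': [-0.5178, 0.139, 0.4364, 2.0301, -0.0686, 0.9856, 1.4908], 'eef_pos': [0.4693, 0.0128, 0.1971], 'eef_rot': [0.0247, 1.5696, -0.0268], 'ft_force': [-0.1625, -1.2671, 3.0552], 'torque': [-0.3709, 0.0222, -0.0115], 'width': 0.009}
[0.469 0.013 0.197] 178.0 t [0, 0, 0] a [0.002, 0.001, 0.001]
[0.469 0.016 0.197] 171.22857142857143 t [0, 3, 0] a [0.12, 0.001, 0.001]
[0.47  0.018 0.197] 164.45714285714286 t [0, 5, 0] a [0.238, 0.001, 0.001]
[0.471 0.021 0.197] 157.68571428571428 t [0, 8, 1] a [0.357, 0.001, 0.001]
[0.472 0.023 0.197] 150.9142857142857 t [0, 10, 2] a [0.475, 0.001, 0.001]
[0.473 0.025 0.197] 144.14285714285714 t [0, 12, 4] a [0.593, 0.001, 0.001]
[0.475 0.027 0.197] 137.37142857142857 t [0, 14, 5] a [0.711, 0.002, 0.001]
[0.477 0.029 0.197] 130.6 t [0, 16, 7] a [0.829, 0.002, 0.001]
[0.479 0.03  0.197] 123.82857142857142 t [0, 18, 9] a [0.948, 0.002, 0.001]
[0.481 0.032 0.197] 117.05714285714285 t [0, 19, 11] a [1.066, 0.002, 0.001]
[0.483 0.033 0.197] 110.28571428571429 t [0, 20, 14] a [1.184, 0.002, 0.001]
[0.486 0.034 0.197] 103.51428571428572 t [0, 21, 16] a [1.302, 0.002, 0.0]
[0.489 0.034 0.197] 96.74285714285715 t [0, 22, 19] a [1.42, 0.002, 0.0]
[0.491 0.034 0.197] 89.97142857142858 t [0, 22, 21] a [1.539, 0.002, 0.0]
[0.494 0.034 0.197] 83.2 t [0, 22, 24] a [1.657, 0.002, 0.0]
```

```bash
python3 -m inch '[{"tx":0,"ty":3,"tz":0,"ax":0.12,"ay":0,"az":0},{"tx":0,"ty":5,"tz":0,"ax":0.238,"ay":0,"az":0},{"tx":0,"ty":8,"tz":1,"ax":0.357,"ay":0,"az":0},{"tx":0,"ty":10,"tz":2,"ax":0.475,"ay":0,"az":0},{"tx":0,"ty":12,"tz":4,"ax":0.593,"ay":0,"az":0},{"tx":0,"ty":14,"tz":5,"ax":0.711,"ay":0,"az":0},{"tx":0,"ty":16,"tz":7,"ax":0.829,"ay":0,"az":0},{"tx":0,"ty":16,"tz":7,"ax":0.829,"ay":0,"az":0}]'
python3 - <<'E'
from h import *
s=st()
for k in (123.8,117,110.3,103.5,96.7,90,83.2): go([*bow(k),.197],k,s)
E
```

```text
time_s: 7.17
eef_pos: [0.4773, 0.0289, 0.1975]
eef_rot: [0.673, 1.461, -0.674]
ft_force: [-0.7, -1.5, 2.1]
width: 0.0088
{'time_s': 7.1667, 'q': [-0.6135, 0.1606, 0.5134, 2.0133, -0.0922, 0.9884, 0.6527], 'eef_pos': [0.4773, 0.0289, 0.1975], 'eef_rot': [0.6733, 1.4614, -0.6742], 'ft_force': [-0.7125, -1.4934, 2.125], 'torque': [-0.2629, 0.1184, -0.0763], 'width': 0.0088}
[0.479 0.03  0.197] 123.8 t [0, 2, 0] a [0.118, 0.002, -0.001]
[0.481 0.032 0.197] 117 t [0, 5, 0] a [0.236, 0.002, -0.001]
[0.483 0.033 0.197] 110.3 t [0, 7, 1] a [0.353, 0.002, -0.001]
[0.486 0.034 0.197] 103.5 t [0, 10, 2] a [0.472, 0.002, -0.001]
[0.489 0.034 0.197] 96.7 t [1, 12, 3] a [0.591, 0.002, -0.001]
[0.491 0.034 0.197] 90 t [1, 14, 5] a [0.708, 0.002, -0.001]
[0.494 0.034 0.197] 83.2 t [1, 16, 7] a [0.826, 0.002, -0.001]
```

```bash
python3 -m inch '[{"tx":0,"ty":2,"tz":0,"ax":0.118,"ay":0,"az":0},{"tx":0,"ty":5,"tz":0,"ax":0.236,"ay":0,"az":0},{"tx":0,"ty":7,"tz":1,"ax":0.353,"ay":0,"az":0},{"tx":0,"ty":10,"tz":2,"ax":0.472,"ay":0,"az":0},{"tx":0,"ty":12,"tz":3,"ax":0.591,"ay":0,"az":0},{"tx":0,"ty":14,"tz":5,"ax":0.708,"ay":0,"az":0},{"tx":0,"ty":16,"tz":7,"ax":0.826,"ay":0,"az":0},{"tx":0,"ty":16,"tz":7,"ax":0.826,"ay":0,"az":0},{"tx":0,"ty":16,"tz":7,"ax":0.826,"ay":0,"az":0}]'
python3 - <<'E'
from h import *
s=st();go([*bow(83.2),.197],83.2,s)
for n in('wrist','top','scene'): snap(n,n+'5')
crop('scene5',265,195,345,275,4,'p');crop('top5',230,170,290,230,5,'q')
a=cv2.imread('pics/p.png');b=cv2.resize(cv2.imread('pics/q.png'),(320,320))
w=cv2.resize(cv2.imread('pics/wrist5.png')[130:400,150:410],(320,320))
cv2.imwrite('pics/v5.png',cv2.resize(np.hstack([a,w]),(800,400)))
E
```

```text
time_s: 7.92
eef_pos: [0.4942, 0.0338, 0.1976]
eef_rot: [1.292, 1.15, -1.291]
ft_force: [0.3, -0.1, 2.2]
width: 0.0092
{'time_s': 7.9167, 'q': [-0.6984, 0.2065, 0.6188, 1.9788, -0.1399, 0.9963, -0.1273], 'eef_pos': [0.4942, 0.0338, 0.1976], 'eef_rot': [1.2923, 1.1504, -1.2914], 'ft_force': [0.3165, -0.12, 2.214], 'torque': [-0.289, 0.0359, -0.041], 'width': 0.0092}
[0.494 0.034 0.197] 83.2 t [1, 0, 0] a [0.005, 0.001, -0.002]
```

View pics/v5.png

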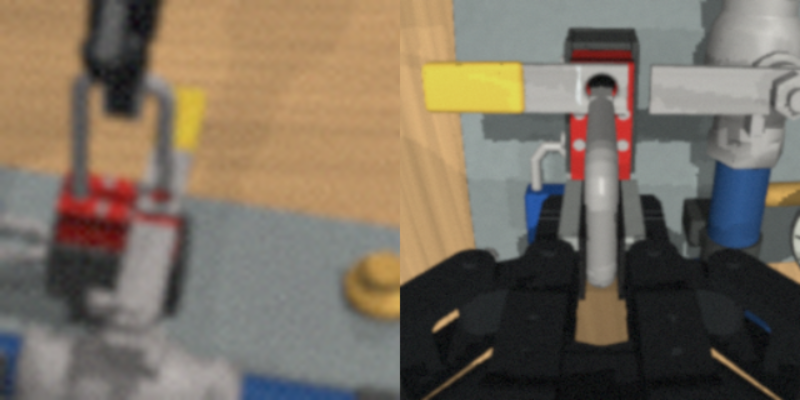

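The toe stands centred over the lever hole, at (600,90) in the right panel. I'll press in small steps, watching the force.

```bash
python3 -m inch '[{"tx":1,"ty":0,"tz":0,"ax":0.005,"ay":0,"az":0},{"tx":4,"ty":0,"tz":0,"ax":0.005,"ay":0,"az":0},{"tx":7,"ty":0,"tz":0,"ax":0.005,"ay":0,"az":0}]' 0 60
for i in 1 2 3; do python3 -m inch '[{"tx":2,"ty":0,"tz":0,"ax":0,"ay":0,"az":0},{"tx":4,"ty":0,"tz":0,"ax":0,"ay":0,"az":0}]' | grep -E 'eef_pos|force|width'; done
```

```text
time_s: 8.32
eef_pos: [0.4943, 0.0338, 0.1906]
eef_rot: [1.298, 1.147, -1.295]
ft_force: [-0.9, -2.0, 4.1]
width: 0.0075
eef_pos: [0.4942, 0.0338, 0.1864]
ft_force: [0.0, -1.9, 3.2]
width: 0.008
eef_pos: [0.4943, 0.0338, 0.1822]
ft_force: [-0.5, -1.4, 4.3]
width: 0.0078
eef_pos: [0.4943, 0.0338, 0.178]
ft_force: [-0.7, -0.3, 5.5]
width: 0.0078
```

```bash
for i in 1 2 3 4; do python3 -m inch '[{"tx":1,"ty":0,"tz":0,"ax":0,"ay":0,"az":0},{"tx":2,"ty":0,"tz":0,"ax":0,"ay":0,"az":0}]' | grep -E 'eef_pos|force'; done
```

```text
eef_pos: [0.4943, 0.0338, 0.1759]
ft_force: [0.1, -0.4, 4.7]
eef_pos: [0.4943, 0.0338, 0.1739]
ft_force: [-0.9, -0.9, 5.0]
eef_pos: [0.4943, 0.0339, 0.1719]
ft_force: [-1.7, -1.0, 4.7]
eef_pos: [0.4943, 0.0338, 0.17]
ft_force: [-1.2, -1.1, 5.8]
```

```bash
for i in 1 2 3 4; do python3 -m inch '[{"tx":1,"ty":0,"tz":0,"ax":0,"ay":0,"az":0},{"tx":2,"ty":0,"tz":0,"ax":0,"ay":0,"az":0}]' | grep -E 'eef_pos|force'; done
```

```text
eef_pos: [0.4944, 0.0339, 0.1681]
ft_force: [-0.8, -1.6, 5.8]
eef_pos: [0.4944, 0.0339, 0.1662]
ft_force: [-1.4, -1.3, 5.9]
eef_pos: [0.4944, 0.0338, 0.1643]
ft_force: [-1.7, -1.6, 5.2]
eef_pos: [0.4944, 0.0339, 0.1624]
ft_force: [-1.0, -2.1, 6.5]
```

```bash
for i in 1 2 3; do python3 -m inch '[{"tx":1,"ty":0,"tz":0,"ax":0,"ay":0,"az":0},{"tx":2,"ty":0,"tz":0,"ax":0,"ay":0,"az":0}]' | grep -E 'eef_pos|force'; done
```

```text
eef_pos: [0.4945, 0.0339, 0.1607]
ft_force: [-2.1, -1.0, 8.3]
eef_pos: [0.4946, 0.0338, 0.1592]
ft_force: [-2.1, -1.0, 9.2]
eef_pos: [0.4947, 0.0338, 0.1578]
ft_force: [-1.6, -1.3, 7.1]
```

The pawl was met at about 36–38 mm (9 N), and then the force fell. The click should come around 48 mm.

```bash
for i in 1 2 3; do python3 -m inch '[{"tx":1,"ty":0,"tz":0,"ax":0,"ay":0,"az":0},{"tx":2,"ty":0,"tz":0,"ax":0,"ay":0,"az":0}]' | grep -E 'eef_pos|force'; done
```

```text
eef_pos: [0.4947, 0.0338, 0.1561]
ft_force: [-2.0, -1.3, 7.5]
eef_pos: [0.495, 0.034, 0.155]
ft_force: [-1.5, -0.5, 5.4]
eef_pos: [0.4948, 0.0339, 0.1532]
ft_force: [-1.8, -2.1, 7.2]
```

```bash
for i in 1 2; do python3 -m inch '[{"tx":1,"ty":0,"tz":0,"ax":0,"ay":0,"az":0},{"tx":2,"ty":0,"tz":0,"ax":0,"ay":0,"az":0}]' | grep -E 'eef_pos|force'; done; python3 -m inch '[{"tx":1,"ty":0,"tz":0,"ax":0,"ay":0,"az":0}]' | grep -E 'eef_pos|force'
```

```text
eef_pos: [0.4947, 0.0338, 0.1515]
ft_force: [-2.6, -0.1, 8.5]
eef_pos: [0.4947, 0.0338, 0.1497]
ft_force: [-2.4, -1.2, 7.7]
eef_pos: [0.4949, 0.0337, 0.1493]
ft_force: [-3.2, -2.2, 13.3]
```

```bash
python3 -m inch '[{"tx":0,"ty":0,"tz":0,"ax":0,"ay":0,"az":0}]' | grep -E 'eef_pos|force'; python3 -m inch '[{"tx":-1,"ty":0,"tz":0,"ax":0,"ay":0,"az":0},{"tx":-1.5,"ty":0,"tz":0,"ax":0,"ay":0,"az":0}]' | grep -E 'eef_pos|force'
```

```text
eef_pos: [0.4948, 0.0337, 0.1497]
ft_force: [-1.6, -0.8, 6.9]
eef_pos: [0.4947, 0.0338, 0.1514]
ft_force: [-1.9, -1.1, 4.7]
```

```bash
python3 -m inch '[{"tx":-1,"ty":0,"tz":0,"ax":0,"ay":0,"az":0},{"tx":-1.5,"ty":0,"tz":0,"ax":0,"ay":0,"az":0}]' | grep -E 'eef_pos|force';python3 -m inch '[{"tx":0,"ty":0,"tz":0,"ax":0,"ay":0,"az":0}]' | grep -E 'eef_pos|force'
```

```text
eef_pos: [0.4942, 0.034, 0.1521]
ft_force: [2.3, -0.8, -4.7]
eef_pos: [0.4942, 0.034, 0.1518]
ft_force: [0.5, -1.0, 3.4]
```

Pulling up is resisted (−4.7 N), so it has clicked. I'll release, rise and check.

```bash
python3 -m inch '[{"tx":0,"ty":0,"tz":0,"ax":0,"ay":0,"az":0},{"tx":0,"ty":0,"tz":0,"ax":0,"ay":0,"az":0},{"tx":0,"ty":0,"tz":0,"ax":0,"ay":0,"az":0},{"tx":0,"ty":0,"tz":0,"ax":0,"ay":0,"az":0}]' 0.4 && python3 -m inch '[{"tx":-20,"ty":0,"tz":0,"ax":0,"ay":0,"az":0},{"tx":-60,"ty":0,"tz":0,"ax":0,"ay":0,"az":0},{"tx":-100,"ty":0,"tz":0,"ax":0,"ay":0,"az":0},{"tx":-130,"ty":0,"tz":0,"ax":0,"ay":0,"az":0},{"tx":-130,"ty":0,"tz":0,"ax":0,"ay":0,"az":0}]'
python3 - <<'E'
from h import *
st()
for n in('wrist','scene'): snap(n,n+'6')
b=cv2.resize(cv2.imread('pics/scene6.png')[180:350,200:400],(470,400))
w=cv2.imread('pics/wrist6.png')[50:400,130:420]; w=cv2.resize(w,(331,400))
cv2.imwrite('pics/v6.png',np.hstack([b,w])[:,:800])
# depth at bow
a=np.load('pics/scene6.npz')
for z in(.198,.150):
    u,v=proj('scene6',[*bow(83.2),z]);print(z,u,v,pt('scene6',u,v).round(3))
E
```

```text
time_s: 12.4
eef_pos: [0.4941, 0.0343, 0.1517]
eef_rot: [1.3, 1.153, -1.295]
ft_force: [-0.2, -0.0, 0.4]
width: 0.0342
time_s: 12.82
eef_pos: [0.498, 0.0339, 0.2882]
eef_rot: [1.309, 1.148, -1.284]
ft_force: [-0.1, -1.1, 1.1]
width: 0.034
{'time_s': 12.8167, 'q': [-0.7353, 0.1042, 0.636, 1.8619, -0.0738, 1.1838, -0.1947], 'eef_pos': [0.498, 0.0339, 0.2882], 'eef_rot': [1.3089, 1.1477, -1.2842], 'ft_force': [-0.1038, -1.0545, 1.0658], 'torque': [-0.0497, -0.0316, -0.0061], 'width': 0.034}
0.198 289.2405473731849 208.47699902202143 [ 0.288  0.027 -0.006]
0.15 288.7844023860957 221.79762313034288 [0.495 0.034 0.151]
```

View pics/v6.png

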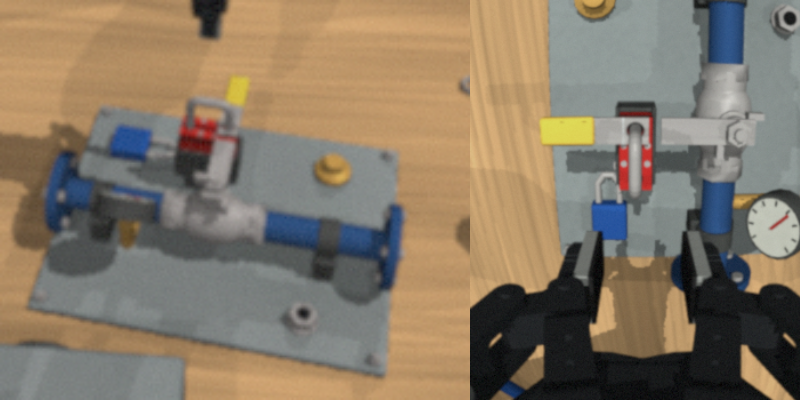

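The shackle stays down by itself: its bow top is at 0.151 m, with the toe through the shut lever. The gripper is clear and the other parts on and around the skid look undisturbed, so I'm handing in.

```bash
python3 -c "
from station import env
print(env.close_job())"
```

```text
the job is handed in; nothing more can be done
None
```

The manifold is locked off and the job is handed in, at about 13 s on the robot's clock.

- **Lever:** I pushed it shut with the closed fingers until it would go no further. The force rose to 6–10 N with no movement.
- **Shackle:** I gripped the bow and swung it about 95° until the toe stood over the lever hole. I then pressed it down in small steps.
- **Pawl and click:** The pawl showed at about 36–38 mm, with roughly 9 N. The shackle went on to about 48 mm, where the force reached 13.3 N. That was the highest force I read, and I only read it at the end of each step. No click showed as a distinct force event. I took it as clicked because a gentle pull back up moved about 2 mm and was then resisted at −4.7 N.

**Last checks:** After I let go and raised the gripper, the shackle stayed down, with the top of the bow measured at 151 mm (198 mm when up). The toe was through the shut lever and the gripper was touching nothing. The skid and the small parts on it looked undisturbed in the final pictures. I did not look again at the spanner, screwdriver, tin and cap, but the arm only passed high above the bench.

**Disagreements:** Early on, the top and scene cameras differed by about 6 mm on the station's position. The wrist camera settled this, and its lever-hole and heel readings agreed with each other to about 2 mm. Its reading of the toe tip was off, so I did not use it.

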